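Shut the parts dryer's drawer and hold its sprung vent lid at the red mark

ROBOT

A 6-joint arm with a two-finger parallel gripper is mounted at the origin on a cart in front of the work surface, level with it; the furniture and walls round the work are solid. World frame = base frame: x ahead of the robot, y to its left, z up, the work surface at z = 0. Lengths are in m, angles in rad, forces in N, time in s.
With the tool pointing down it reaches from about 0.375 to 0.9 m from the base axis. Payload 3.1 kg.
Tool frame: the origin (TCP) lies between the finger pads; the fingertips stand 8 mm ahead of it and the grasp point (between the pads) lies 11 mm behind it; z points along the fingers, y is the line along which they close (so a half turn about z gives the same grasp; the last joint's range is limited). The gripper opens to 85 mm and grips with 20 to 120 N. Pads are 22 mm wide; open, the fingers measure 114 mm over their backs; the gripper's body (76 mm by 85 mm) begins 54 mm behind the grasp point. The pads swing forward as they close: fully open they stand 13 mm farther back than shut.
Start: joints at [1.103, 0.527, 1.433, -0, 1.181, -0.178], TCP at [0.178, 0.599, 0.239] pointing down, gripper open.
Joint ranges: [-3.08, 3.08], [-0.75, 2.2], [0.22, 2.44], [-1.43, 4.57], [0, 2.65], [-2.85, 2.85]. Speed limits (rad/s): [2.79, 2.79, 3.14, 3.14, 3.14, 3.14].

INTERFACE

Orientations are given as a unit quaternion [x, y, z, w].
In Python, from station import readout, cams, sign_off gives the robot as it stands.
- The arm moves only by the tool send_rows, never from a script. Its argument "commands" is text: rows parted by semicolons, each of 5 numbers parted by spaces: the finger opening in mm, from 0 to 85.4, then the shift along the tool's x, y, z each as a share of 0.02 m, from -1 to 1, then the turn about the tool's z as a share of 4 degrees, from -1 to 1. In form: grip dx dy dz spin; .... A call has 1 to 20 rows; each row shifts and turns the commanded pose from where the row before left it, along the tool's axes as they then stand; what a row does not reach is not made up. A row lasts 1/12 s, in which the tool goes at most 41.7 mm and 7.16 degrees, less where a joint would pass 70% of its speed; a pose out of reach is approached as far as the arm can. A call with a number of a shift or a turn outside -1 to 1 is refused whole. A call with a gripper value outside its range is refused whole. The fingers move at their own pace and stop on an object; "grip_force" is the grip in N (left out, the last holds). Time passes only in rows, so rows that do not move let the fingers close. It gives the time, the measured TCP pose, the force, the opening and the grip force at its end, in the units of the state.
- readout.sense(): the state, without advancing time (a new reading comes with each control period).
- cams.snapshot(name): name is "scene" or "top"; returns a dict with "pixels" (420x560x3 uint8, red, green, blue), "intrinsics" (3x3 intrinsics, pixels), "dist" ([k1, k2, p1, p2, k3] as OpenCV has them; the pictures are not rectified), "eye" and "rotation" of the camera in the world. Camera axes: x right, y down, z forward; pixel columns grow to the right and rows downward; lengths in m; the calibration is good to about 2 mm. A picture is of the moment at which its call begins. There is no depth.
- sign_off(): hands the job in; it is judged then, once.
The state is a dict: "t": time; "q": joint angles; "qd": joint speeds; "tau": joint torques, N m; "tcp_pos": TCP position; "tool_rot": TCP orientation; "force": force on the tool from outside, world axes, zero at the start; "ft_torque": the same for the moment, N m; "finger_gap": opening from 0.0 (shut) to 1.0 (fully open); "gripper_force": force on a finger pad.
Only numpy, scipy, OpenCV 4.12 (cv2) and the standard library are available. Lean on these libraries where they do the work, as an engineer would, in place of code of your own. Each camera call takes 0.05 s, during which the arm holds its last target. There are 200 camera calls.

TASK

A gear and a bearing are lying in the drawer of the grey and blue bench dryer: push the drawer fully home while the lid is still shut. Then lift the sprung lid, which has a black ball knob, until the yellow pointer on the lid's right edge is level with the red index on the scale, and finish while still holding it there with the gripper (the spring shuts it if you let go). Leave the red index and the other things on the bench where they are, and keep the two parts lying in the drawer.

Things in the scene. Friction and masses are not known exactly. Their poses are not given: they have to be found in the camera images.
- dryer: parts dryer: grey steel box, 160 (x) x 210 (y) x 91 mm high, blue lid and drawer, fixed to the bench. Origin: centre of its underside, on the bench; x points from drawer front to back (away from the robot), y left, z up; turned up to 0.25 rad. Walls at x = -80 and +80 mm. An aluminium quadrant with a scale stands at its right in the plane y = -115 mm, 4 mm thick, up to 185 mm above the bench
- drawer_bar (a point): centre of the drawer's steel bar handle: a round bar 100 mm long along the dryer's y, about 10 mm thick, its middle 42 mm above the bench and 35 mm in front of the blue drawer face (face z 14 to 64 mm). With the drawer home it lies at x = -121, y = 0, z = 42 mm in the dryer's frame; axes parallel to the dryer's
- drawer (a joint): opening of the drawer in m: 0 fully home, grows as it comes out towards the robot along the dryer's -x, 0.035 to 0.06 at the start; pushing it takes 2 to 3 N and it stays where it is left, with a hard stop at 0
- lid (a joint): angle of the blue lid in rad: 0 shut (level), grows as its front edge rises, up to 1.1; a spring and its weight pull it shut, needing about 4 N at the knob, along its arc, near shut and 6 N at 0.6 rad (10 N if lifted straight up there)
- lid_hinge (a point): middle of the lid's hinge axis, along the dryer's back edge (x = +75, y = 0, z = 87 mm in the dryer's frame; the axis is the dryer's y)
- lid_knob (a point): centre of the lid's black ball knob, 30 mm in diameter, on a 10 mm thick stem. In the lid's own frame (origin at the hinge, turning with the lid) it lies 112 mm towards the front, 20 mm to the left and 42 mm above the hinge plane; with the lid shut that is x = -37, y = +20, z = 129 mm in the dryer's frame, 38 mm above the lid's top face
- lid_pointer (a point): tip region of the yellow pointer (34 mm long, 6 mm thick) on the lid's right edge, 138 mm from the hinge axis in the lid's mid plane (y = -105 mm in the dryer's frame). Axes turn with the lid
- index (a joint): angle in rad at which the red index stands on the quadrant scale, in the same measure as the lid's angle (same axis, same zero): the lid is at the mark when both are equal. 0.30 to 0.58, different each time; stiff, not to be moved
- index_mark (a point): the red index, a 28 x 16 x 6 mm block clamped on the quadrant, 138 mm from the hinge axis (y = -115 mm in the dryer's frame), beside the path of the pointer. Axes turned by its angle
- gear_a_c (a point): centre of the steel gear wheel, 66 mm across, 12 to 16 mm thick, lying loose in the right half of the drawer
- bearing_6204_c (a point): centre of the ball bearing, 47 mm across, 14 mm thick, lying loose in the left half of the drawer
- piston_c (a point): centre of the used white-grey piston with a dark crown, 51 mm across, 51 mm high, standing on the bench to the left of the dryer; a bystander
- seal_box_c (a point): centre of the blue and white carton 60 x 85 x 28 mm on the bench to the right of the dryer; a bystander
- oak_block_c (a point): centre of the oak block 45 x 120 x 40 mm lying on the bench at the right; a bystander
- plug_box_c (a point): centre of the red and white carton 36 x 36 x 74 mm standing on the bench at the right; a bystander
- gear_a: steel gear wheel (the same as point gear_a_c); origin at the centre of its underside
- bearing_6204: ball bearing (the same as point bearing_6204_c); origin at the centre of its underside
- piston: used white-grey piston with a dark crown (the same as point piston_c); origin at the centre of its underside
- seal_box: blue and white carton 60 x 85 x 28 mm (the same as point seal_box_c); origin at the centre of its underside
- oak_block: oak block 45 x 120 x 40 mm (the same as point oak_block_c); origin at the centre of its underside
- plug_box: red and white carton 36 x 36 x 74 mm (the same as point plug_box_c); origin at the centre of its underside
Things that resemble listed ones, but are neither listed nor needed, are in the scene too. There is more than one size of the piston; the job needs the largest.

How it is judged:
By the outcome, as a careful person would: the job done as asked, in the order asked, and still so for the second after the job is handed in, while the arm keeps its last pose, push and grip.
It also fails if it takes over 42 s, if anything falls off the work surface, if the arm or the gripper's body presses on something with over 40 N, if the wrist force passes 120 N, or if a joint passes its speed limit or range.

## Working session

There is one attempt and no reset: what is moved stays moved. The work goes in short steps, Python scripts to look and compute and a tool call to move; the robot and the scene stay as the last step left them, time stands still between calls to the robot, and variables do not carry over. Pictures are saved under pics/ and viewed, at most 10 in all, crops included, and the job is handed in when it is done.

Besides the shell and the picture viewer there is one more tool, called after "Emit:" by a JSON object that holds its "op" and its "data", one argument or row to a line. send_rows: Moves the arm, as the interface text tells. Its arguments: {"type":"object","properties":{"commands":{"type":"string"},"grip_force":{"type":"number"}},"required":["commands"]}

```bash
mkdir -p pics; ls; python3 - <<'E'
from station import readout,cams
import cv2,json
s=readout.sense();print(s)
for n in("scene","top"):
    c=cams.snapshot(n);cv2.imwrite(f"pics/{n}0.png",cv2.resize(c["pixels"][:,:,::-1],(800,600),interpolation=cv2.INTER_CUBIC))
    print(n,c["intrinsics"],c["dist"],c["eye"],c["rotation"])
E
```

```text
pics
{'t': 0.0, 'q': array([ 1.10354351e+00,  5.28487657e-01,  1.43389721e+00,  1.95673607e-05,
        1.18133211e+00, -1.78477241e-01]), 'qd': array([ 0.00146949,  0.00203915, -0.00030844, -0.00053873,  0.00013682,
       -0.00096127]), 'tau': array([ 1.14545583e-04, -4.42349946e+01, -1.78022522e+01, -2.47319131e-04,
        8.59510998e-03, -2.46893652e-07]), 'tcp_pos': array([0.17762992, 0.59852068, 0.23832198]), 'tool_rot': array([ 1.43890218e-01,  9.89593087e-01, -1.00441036e-03, -3.45587666e-04]), 'force': array([ 0.10110548, -0.05940364, -0.42679728]), 'ft_torque': array([ 0.02178525, -0.01380507,  0.01825795]), 'gripper_force': 0.0, 'finger_gap': 0.9998253743582484}
scene [[468.87483492   0.         284.1548197 ]
 [  0.         468.87483492 200.04055953]
 [  0.           0.           1.        ]] [0.02505179 0.         0.         0.         0.        ] [0.266796   0.60785939 1.02836952] [-0.19622389  0.91475789 -0.34338222  0.08247933]
top [[410.43270267   0.         281.49959172]
 [  0.         410.43270267 208.52094027]
 [  0.           0.           1.        ]] [0.02700775 0.         0.         0.         0.        ] [ 0.471704   -0.13486373  1.37873574] [-0.70541708  0.70734448 -0.02528041  0.03756911]
```

View pics/scene0.png

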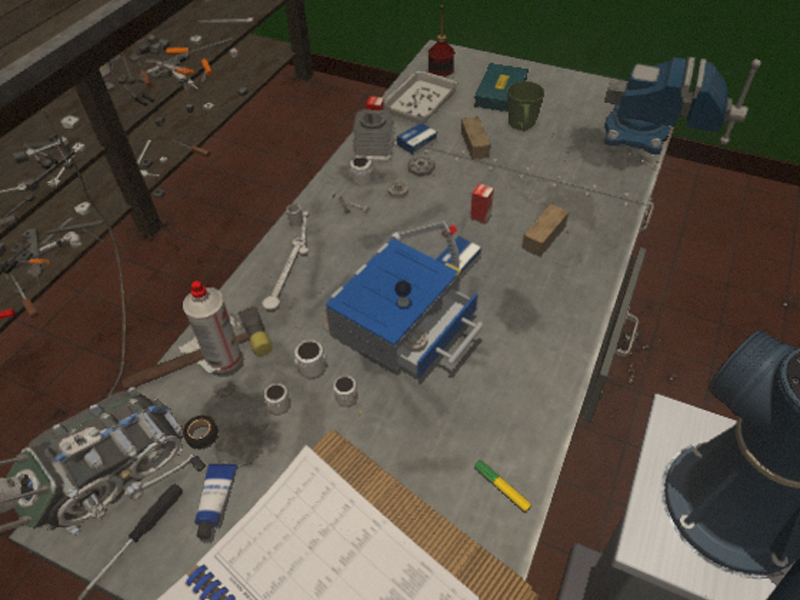

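View pics/top0.png

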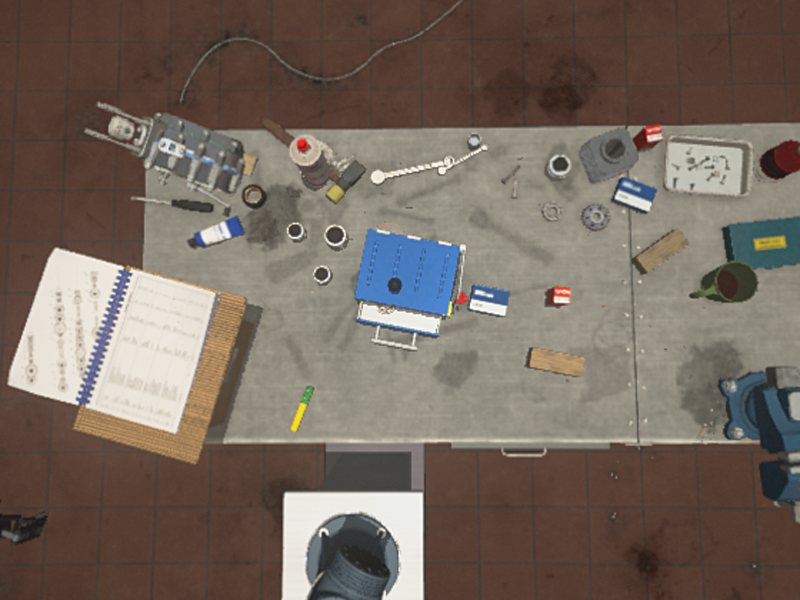

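The scene view shows the dryer near (400,310) with its drawer out, the knob at (403,288) and the red index near (452,230). In the top view the dryer is at about (410,275), the bar at (395,345) and the red index near (461,298). I'll enlarge both.

```bash
cat > h.py <<'E'
import numpy as np,cv2
from scipy.spatial.transform import Rotation as R
from station import cams
def crop(c,x0,y0,w,h,k,fn):
    im=cv2.resize(c["pixels"][y0:y0+h,x0:x0+w,::-1],None,fx=k,fy=k,interpolation=cv2.INTER_CUBIC)
    for i in range(0,w,10):cv2.putText(im,str(x0+i),(i*k,8),0,.3,(0,255,255),1);cv2.line(im,(i*k,10),(i*k,14),(0,255,255),1)
    for i in range(10,h,10):cv2.putText(im,str(y0+i),(0,i*k+3),0,.3,(0,255,255),1);cv2.line(im,(20,i*k),(24,i*k),(0,255,255),1)
    cv2.imwrite(fn,im)
def proj(c,P):
    r=R.from_quat(c["rotation"]).inv()
    p,_=cv2.projectPoints(np.atleast_2d(P).astype(float),r.as_rotvec(),-r.apply(c["eye"]),c["intrinsics"],np.array(c["dist"]))
    return p[:,0]
E
python3 - <<'E'
from h import *
c=cams.snapshot("scene");crop(c,222,145,130,125,6,"pics/s1.png")
c=cams.snapshot("top");crop(c,240,150,110,100,6,"pics/t1.png")
E
```

```text
(no output)
```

View pics/s1.png

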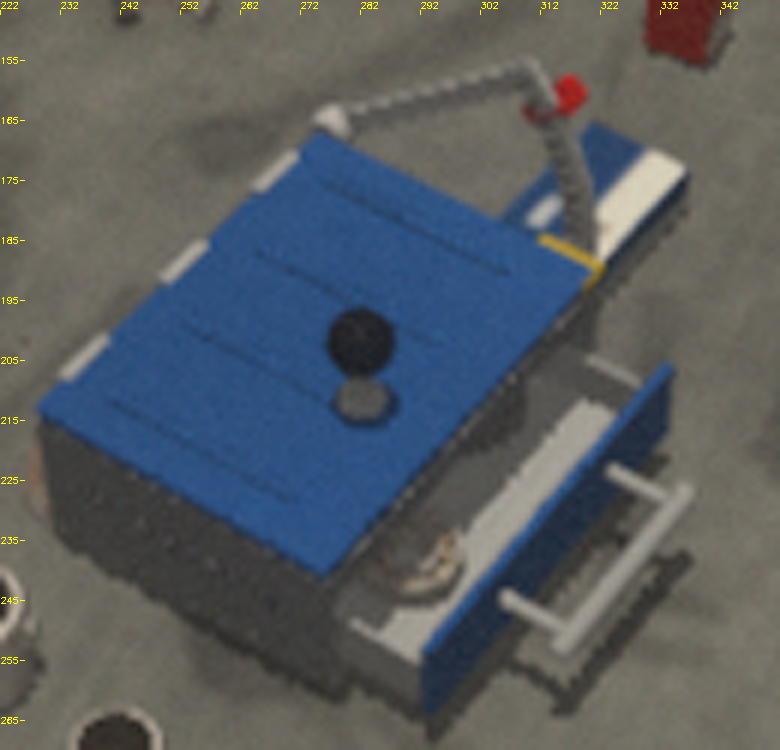

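View pics/t1.png

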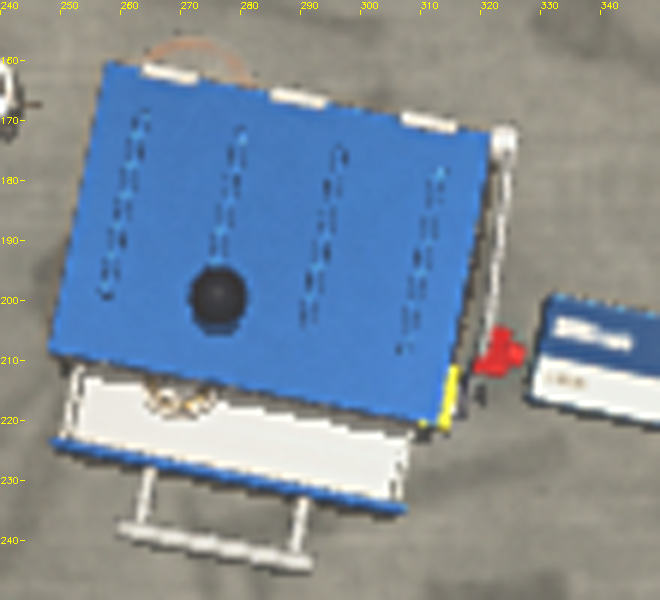

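Both crops are clear. Scene (raw px): knob (282,202), bar ends (336.5,227) and (316,252.5), index around (314.5,161). Top: knob (276,199), bar ends (260,237.5) and (290.5,243.5), index (323,208).

```bash
cat > fit.py <<'E'
from h import *
from scipy.optimize import least_squares
T=cams.snapshot("top");S=cams.snapshot("scene")
def model(p):
    X,Y,yaw,d,th,w,f,b,z=p
    P=[[-.037,.02,.129],[-.121-d,.05,.042],[-.121-d,-.05,.042],[b,w,z],[b,-w,z],[-f,w,z],[-f,-w,z],
       [.075-.138*np.cos(th),-.115,.087+.138*np.sin(th)]]
    return R.from_euler('z',yaw).apply(P)+[X,Y,0]
t=np.array([[275.8,199.3],[259.9,237.6],[290.6,243.4],[257,159.6],[321.6,171.6],[247.9,208.3],[310.4,219.6],[322.9,208.2]])
s=np.array([[281.8,201.6],[315.6,252.3],[336.3,226.5],[228.2,212.9],[274.6,166.7],[275.4,240.1],[319.1,192.1],[314.4,161.2]])
off=lambda p:np.r_[(proj(T,model(p))-t).ravel(),(proj(S,model(p))-s).ravel()]
r=least_squares(off,[.55,-.05,-.17,.05,.45,.105,.085,.08,.09],loss='soft_l1')
if __name__=="__main__":
    print(r.x.round(4));print(off(r.x).reshape(2,-1,2).round(1).tolist());print(model(r.x).round(4))
E
python3 fit.py
```

```text
[ 0.6429 -0.1241 -0.1949  0.039   0.5979  0.102   0.0745  0.0812  0.0869]
[[[0.5, 0.4], [0.8, 0.2], [0.3, 0.3], [1.6, 0.6], [-0.1, 0.5], [1.1, -0.5], [2.0, 0.5], [-2.5, -0.6]], [[0.4, 0.7], [-0.5, 0.6], [-0.5, 1.0], [-0.6, -0.2], [-0.6, 0.9], [0.0, 0.2], [0.9, -1.5], [-1.8, 0.9]]]
[[ 0.6105 -0.0973  0.129 ]
 [ 0.4956 -0.044   0.042 ]
 [ 0.4762 -0.1421  0.042 ]
 [ 0.7423 -0.0397  0.0869]
 [ 0.7028 -0.2399  0.0869]
 [ 0.5896 -0.0095  0.0869]
 [ 0.5501 -0.2097  0.0869]
 [ 0.5823 -0.2293  0.1647]]
```

Emit:
{"op": "send_rows", "data": {
  "commands": "0 0 0 0 -1;0 0 0 0 -0.36;0 -0.9 -0.9 0 0;0 -0.9 -0.9 0 0;0 -0.9 -0.9 0 0;0 -0.9 -0.9 0 0;0 -0.9 -0.9 0 0;0 -0.9 -0.9 0 0;0 -0.9 -0.9 0 0;0 -0.9 -0.9 0 0;0 -0.9 -0.9 0 0;0 -0.9 -0.9 0 0;0 -0.9 -0.9 0 0;0 -0.9 -0.9 0 0;0 -0.9 -0.9 0 0;0 -0.9 -0.9 0 0;0 -0.9 -0.9 0 0;0 -0.9 -0.9 0 0;0 -0.9 -0.9 0 0;0 -0.9 -0.9 0 0",
  "grip_force": 60
}}

```text
t: 1.97
tcp_pos: [0.4341, 0.2176, 0.2395]
tool_rot: [0.097, 0.995, 0.0, 0.0]
force: [-0.0, 1.0, 0.0]
finger_gap: 0.0
gripper_force: 0.0
```

Emit:
{"op": "send_rows", "data": {
  "commands": "0 -0.17 -0.74 0 0;0 -0.17 -0.74 0 0;0 -0.17 -0.74 0 0;0 -0.17 -0.74 0 0;0 -0.17 -0.74 0 0;0 -0.17 -0.74 0 0;0 -0.17 -0.74 0 0;0 -0.17 -0.74 0 0;0 -0.17 -0.74 0 0;0 -0.17 -0.74 0 0;0 -0.17 -0.74 0 0;0 -0.17 -0.74 0 0;0 -0.17 -0.74 0 0;0 -0.17 -0.74 0 0;0 -0.17 -0.74 0 0;0 -0.17 -0.74 0 0;0 -0.17 -0.74 0 0;0 -0.17 -0.74 0 0;0 -0.17 -0.74 0 0;0 -0.17 -0.74 0 0"
}}

```text
t: 3.63
tcp_pos: [0.4432, -0.0856, 0.2395]
tool_rot: [0.097, 0.995, -0.0, 0.0]
force: [0.1, 0.8, 0.3]
finger_gap: -0.001
gripper_force: 0.0
```

```bash
cat > st.py <<'E'
import sys
from h import *
from station import readout
D=np.array([.6429,-.1241]);YAW=-.1949
s=readout.sense();p=s["tcp_pos"];r=R.from_quat(s["tool_rot"])
d=R.from_euler('z',-YAW).apply(p-[*D,0])
print("t",s["t"],"tcp",p.round(4),"dryer",d.round(4),"toolx deg",np.degrees(np.arctan2(*r.as_matrix()[1::-1,0])).round(2),"want",168.83,"F",s["force"].round(1),"gap",s["finger_gap"]*85.4,s["gripper_force"])
if len(sys.argv)>3:
    g=np.array(sys.argv[1:4],float);w=R.from_euler('z',YAW).apply(g)+[*D,0]
    print("units",(r.inv().apply(w-p)/.02).round(2))
E
python3 st.py -.205 0 .036
```

```text
t 3.6333 tcp [ 0.4432 -0.0856  0.2395] dryer [-0.2034 -0.0009  0.2395] toolx deg 168.89 want 168.83 F [0.1 0.8 0.3] gap -0.12143804693428055 0.0
units [ 0.08  0.05 10.17]
```

Emit:
{"op": "send_rows", "data": {
  "commands": "0 0 0 0.8 0;0 0 0 0.8 0;0 0 0 0.8 0;0 0 0 0.8 0;0 0 0 0.8 0;0 0 0 0.8 0;0 0 0 0.8 0;0 0 0 0.8 0;0 0 0 0.8 0;0 0 0 0.8 0;0 0 0 0.8 0;0 0 0 0.8 0;0 0 0 0.5 0;0 0 0 0 0"
}}

```text
t: 4.8
tcp_pos: [0.4426, -0.0846, 0.0357]
tool_rot: [0.097, 0.995, 0.001, -0.001]
force: [0.8, -0.1, -0.4]
finger_gap: -0.001
gripper_force: 0.0
```

Emit:
{"op": "send_rows", "data": {
  "commands": "0 -0.2 0 0 0;0 -0.2 0 0 0;0 -0.2 0 0 0;0 -0.2 0 0 0;0 -0.2 0 0 0;0 -0.2 0 0 0;0 -0.2 0 0 0;0 -0.2 0 0 0;0 -0.2 0 0 0;0 -0.2 0 0 0;0 -0.2 0 0 0;0 -0.2 0 0 0;0 -0.2 0 0 0"
}}

```text
t: 5.88
tcp_pos: [0.4942, -0.0947, 0.0372]
tool_rot: [0.097, 0.995, 0.0, -0.0]
force: [-1.6, 1.0, 2.1]
finger_gap: -0.0
gripper_force: 1.2
```

```bash
python3 st.py -.137 0 .036
```

```text
t 5.8833 tcp [ 0.4942 -0.0947  0.0372] dryer [-1.516e-01  1.000e-04  3.720e-02] toolx deg 168.89 want 168.83 F [-1.6  1.   2.1] gap -0.0036652842108480365 1.1944354511797428
units [-0.73 -0.01  0.06]
```

Emit:
{"op": "send_rows", "data": {
  "commands": "0 -0.1 0 0 0;0 -0.1 0 0 0;0 -0.1 0 0 0;0 -0.1 0 0 0;0 -0.1 0 0 0;0 0 0 0 0"
}}

```text
t: 6.38
tcp_pos: [0.5047, -0.0969, 0.0373]
tool_rot: [0.097, 0.995, -0.0, 0.0]
force: [-0.6, 0.9, -0.1]
finger_gap: 0.002
gripper_force: 0.5
```

Emit:
{"op": "send_rows", "data": {
  "commands": "0 -0.05 0 0 0;0 -0.05 0 0 0;0 -0.05 0 0 0;0 0 0 0 0"
}}

```text
t: 6.72
tcp_pos: [0.5072, -0.0974, 0.0373]
tool_rot: [0.097, 0.995, -0.0, 0.0]
force: [-1.3, 0.7, 0.5]
finger_gap: -0.002
gripper_force: 0.7
```

Emit:
{"op": "send_rows", "data": {
  "commands": "0 -0.05 0 0 0;0 -0.05 0 0 0;0 0 0 0 0"
}}

```text
t: 6.97
tcp_pos: [0.5092, -0.0978, 0.0373]
tool_rot: [0.097, 0.995, -0.0, 0.0]
force: [-1.4, 0.3, 0.1]
finger_gap: -0.001
gripper_force: 0.8
```

Emit:
{"op": "send_rows", "data": {
  "commands": "0 -0.05 0 0 0;0 -0.05 0 0 0;0 0 0 0 0"
}}

```text
t: 7.22
tcp_pos: [0.5112, -0.0982, 0.0373]
tool_rot: [0.097, 0.995, -0.0, 0.0]
force: [-2.0, 1.0, -0.2]
finger_gap: 0.001
gripper_force: 0.7
```

Emit:
{"op": "send_rows", "data": {
  "commands": "0 -0.05 0 0 0;0 -0.05 0 0 0;0 0 0 0 0"
}}

```text
t: 7.47
tcp_pos: [0.5122, -0.0983, 0.0373]
tool_rot: [0.097, 0.995, 0.0, -0.001]
force: [-3.7, -0.1, 1.3]
finger_gap: 0.001
gripper_force: 1.9
```

Emit:
{"op": "send_rows", "data": {
  "commands": "0 -0.05 0 0 0;0 -0.05 0 0 0;0 0 0 0 0"
}}

```text
t: 7.72
tcp_pos: [0.5123, -0.0983, 0.0372]
tool_rot: [0.096, 0.995, 0.0, -0.003]
force: [-7.5, -0.9, 4.7]
finger_gap: 0.004
gripper_force: 3.6
```

```bash
python3 st.py; python3 - <<'E'
from h import *
a=cams.snapshot("scene");crop(a,222,145,130,125,6,"pics/s2.png")
E
```

```text
t 7.7167 tcp [ 0.5123 -0.0983  0.0372] dryer [-0.1332  0.      0.0372] toolx deg 168.93 want 168.83 F [-7.5 -0.9  4.7] gap 0.3588768449979183 3.5523776337504387
```

View pics/s2.png

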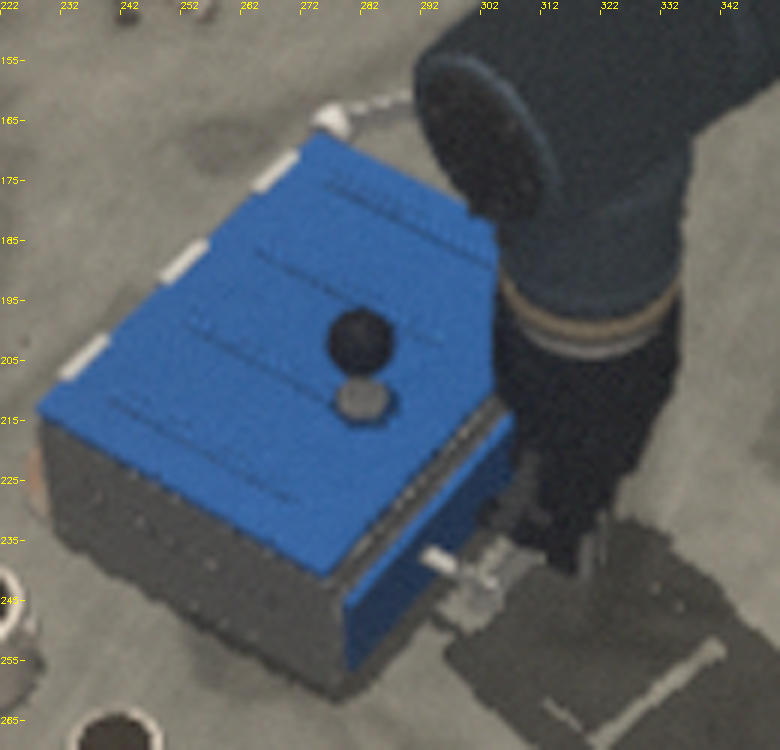

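The drawer front is now flush with the body, its face running from (345,600) to (510,420), and the force rises at the stop, so it is home. Next I'll retreat, go up and over the knob.

Emit:
{"op": "send_rows", "data": {
  "commands": "0 0.5 0 0 0;0 0.6 0 0 0;0 0 0 0.0 0;0 0 0 -0.9 0;0 0 0 -0.9 0;0 0 0 -0.9 0;0 0 0 -0.9 0;0 0 0 -0.9 0;60 0 0 -0.9 0;60 0 0 -0.9 0;60 0 0 -0.9 0;60 0 0 -0.9 0;60 0 0 -0.9 0;60 -0.9 0.2 0 0;60 -0.9 0.2 0 0;60 -0.9 0.2 0 0;60 -0.9 0.2 0 0;60 -0.9 0.2 0 0;60 -0.9 0 0 0;60 0 0 0 0"
}}

```text
t: 9.43
tcp_pos: [0.6083, -0.0971, 0.2182]
tool_rot: [0.097, 0.995, -0.001, 0.004]
force: [0.6, 0.2, -0.6]
finger_gap: 0.704
gripper_force: 0.0
```

```bash
python3 st.py -.037 .02 .114; python3 - <<'E'
from h import *
a=cams.snapshot("top");crop(a,240,150,110,100,6,"pics/t2.png")
E
```

```text
t 9.4333 tcp [ 0.6083 -0.0971  0.2182] dryer [-0.0392  0.0198  0.2182] toolx deg 168.91 want 168.83 F [ 0.6  0.2 -0.6] gap 60.11822082004812 0.0
units [-0.06  0.01  5.21]
```

View pics/t2.png

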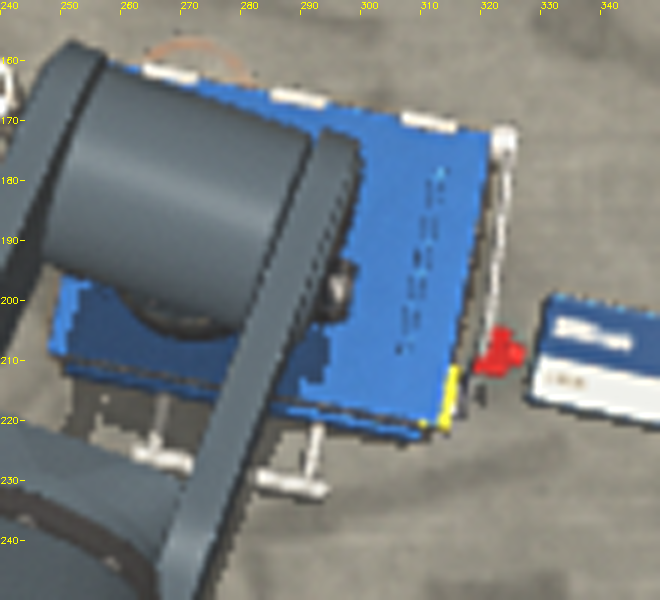

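The drawer is flush with the bar at (290,231), and the pointer at (314,216) and index at (322,208) are both visible from the top. Now I'll descend and grip the knob.

Emit:
{"op": "send_rows", "data": {
  "commands": "60 -0.06 0 0.7 0;60 0 0 0.7 0;60 0 0 0.7 0;60 0 0 0.7 0;60 0 0 0.7 0;60 0 0 0.7 0;60 0 0 0.5 0;60 0 0 0.4 0;60 0 0 0.1 0;60 0 0 0 0;20 0 0 0 0;20 0 0 0 0;20 0 0 0 0;20 0 0 0 0;20 0 0 0 0;20 0 0 0 0",
  "grip_force": 60
}}

```text
t: 10.82
tcp_pos: [0.6044, -0.0976, 0.1145]
tool_rot: [0.097, 0.995, -0.001, 0.001]
force: [-2.4, -5.0, 4.1]
finger_gap: 0.31
gripper_force: 58.7
```

```bash
python3 st.py -.037 .02 .114
```

```text
t 10.8167 tcp [ 0.6044 -0.0976  0.1145] dryer [-0.0429  0.0185  0.1145] toolx deg 168.92 want 168.83 F [-2.4 -5.   4.1] gap 26.466651870461032 58.73179256916046
units [-0.29  0.07  0.03]
```

Emit:
{"op": "send_rows", "data": {
  "commands": "60 0 0 0 0;60 0 0 0 0;60 0 0 0 0"
}}

```text
t: 11.07
tcp_pos: [0.6044, -0.0956, 0.1134]
tool_rot: [0.097, 0.995, 0.0, 0.0]
force: [-1.1, 0.3, 0.4]
finger_gap: 0.698
gripper_force: 0.0
```

```bash
python3 st.py -.037 .02 .109;python3 - <<'E'
from h import *
a=cams.snapshot("scene");crop(a,222,145,130,125,6,"pics/s3.png")
E
```

```text
t 11.0667 tcp [ 0.6044 -0.0956  0.1134] dryer [-0.0433  0.0205  0.1134] toolx deg 168.88 want 168.83 F [-1.1  0.3  0.4] gap 59.59425556404136 0.0
units [-0.32 -0.02  0.22]
```

View pics/s3.png

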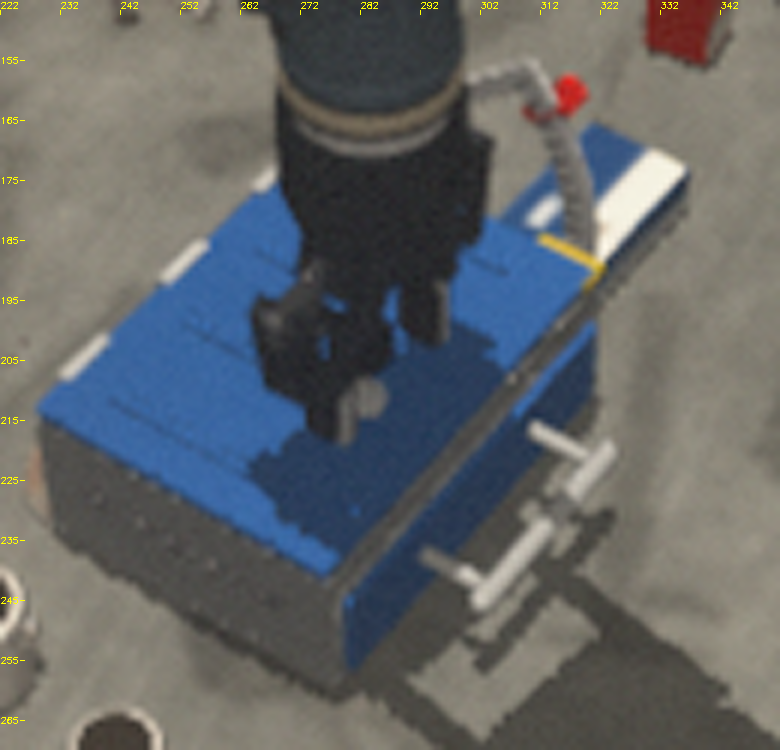

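The fingers straddle the knob at about (375,350), a few mm short in x. Pointer (570,255) and index (557,100) are both visible. I'll shift, lower slightly and regrip.

Emit:
{"op": "send_rows", "data": {
  "commands": "60 -0.3 0 0.2 0;60 0 0 0 0;20 0 0 0 0;20 0 0 0 0;20 0 0 0 0;20 0 0 0 0;20 0 0 0 0;20 0 0 0 0",
  "grip_force": 60
}}

```text
t: 11.78
tcp_pos: [0.6098, -0.0987, 0.1095]
tool_rot: [0.097, 0.995, -0.001, -0.0]
force: [-1.9, -4.6, 1.4]
finger_gap: 0.318
gripper_force: 58.8
```

```bash
python3 st.py -.037 .02 .109
```

```text
t 11.7833 tcp [ 0.6098 -0.0987  0.1095] dryer [-0.0374  0.0185  0.1095] toolx deg 168.92 want 168.83 F [-1.9 -4.6  1.4] gap 27.153097387708023 58.84289503097534
units [-0.02  0.07  0.03]
```

Emit:
{"op": "send_rows", "data": {
  "commands": "20 -0.08 -0.03 -0.18 0;20 -0.08 -0.03 -0.18 0;20 -0.08 0 -0.18 0;20 -0.1 0 -0.17 0;20 -0.1 0 -0.17 0;20 -0.1 0 -0.17 0;20 -0.11 0 -0.16 0;20 -0.11 0 -0.16 0;20 -0.11 0 -0.16 0;20 -0.13 0 -0.15 0;20 -0.13 0 -0.15 0;20 -0.13 0 -0.15 0;20 -0.14 0 -0.14 0;20 -0.14 0 -0.14 0;20 -0.14 0 -0.14 0;20 0 0 0 0;20 0 0 0 0"
}}

```text
t: 13.2
tcp_pos: [0.6411, -0.1048, 0.1563]
tool_rot: [0.097, 0.995, 0.0, -0.002]
force: [-2.7, -4.0, -7.9]
finger_gap: 0.318
gripper_force: 59.6
```

```bash
python3 st.py; python3 - <<'E'
from h import *
a=cams.snapshot("scene");b=cams.snapshot("top")
crop(a,292,145,48,60,9,"/tmp/a.png");crop(b,290,160,40,60,9,"/tmp/b.png")
cv2.imwrite("pics/c4.png",np.hstack([cv2.imread("/tmp/a.png"),cv2.imread("/tmp/b.png")]))
E
```

```text
t 13.2 tcp [ 0.6411 -0.1048  0.1563] dryer [-0.0055  0.0186  0.1563] toolx deg 168.87 want 168.83 F [-2.7 -4.  -7.9] gap 27.179460161954374 59.56215262413025
```

View pics/c4.png

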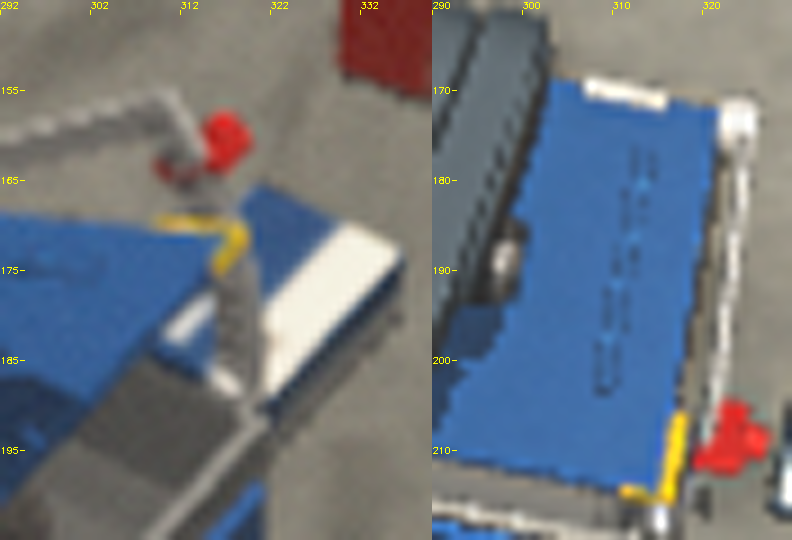

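The left half (scene) shows the pointer's front end at about (319,170), below the red index at (313,161). The right half (top) shows the pointer at (317,211) and the index at (323,208). I'll compute both angles with a silhouette fit, using the pointer with the lid shut to zero each camera.

```bash
cat > ang.py <<'E'
from fit import *
from scipy.optimize import minimize
K=6; W=dict(scene=(222,145,130,125),top=(240,150,110,100)); C=dict(scene=S,top=T)
def mask(im,col,win):
    h=cv2.cvtColor(cv2.GaussianBlur(im,(5,5),0),cv2.COLOR_BGR2HSV).astype(int);H,s,v=h[...,0],h[...,1],h[...,2]
    m=((H>18)&(H<34)&(s>110)&(v>90)) if col=="y" else (((H<6)|(H>174))&(s>115)&(v>50))
    w=np.zeros(m.shape,bool);w[win]=1;m=(m&w).astype(np.uint8)
    n,l,st,_=cv2.connectedComponentsWithStats(m)
    return m,[st[i].tolist() for i in range(1,n) if st[i][4]>30]
def hull(m):
    z=np.zeros_like(m);cv2.fillConvexPoly(z,cv2.convexHull(cv2.findNonZero(m)),1);return z
def pred(n,th,dims,y,r,sh):
    X,Y,yaw=r_[:3]
    o=np.array([[a,b,c] for a in(-1,1) for b in(-1,1) for c in(-1,1)])*np.array(dims)/2
    ra=r+o[:,0];P=np.c_[.075-ra*np.cos(th)+o[:,2]*np.sin(th),y+o[:,1],.087+ra*np.sin(th)+o[:,2]*np.cos(th)]
    q=proj(C[n],R.from_euler('z',yaw).apply(P)+[X,Y,0])+sh
    q=(q-W[n][:2]+.5)*K-.5
    z=np.zeros((W[n][3]*K,W[n][2]*K),np.uint8)
    cv2.fillConvexPoly(z,cv2.convexHull(np.round(q*16).astype(np.int32)),1,shift=4);return z
r_=r.x
iou=lambda a,b:(a&b).sum()/max(1,(a|b).sum())
E
python3 - <<'E'
from ang import *
for n,w in W.items():crop(C[n],*w,K,f"pics/now_{n}.png")
im0={"scene":cv2.imread("pics/s1.png"),"top":cv2.imread("pics/t1.png")}
im1={n:cv2.imread(f"pics/now_{n}.png") for n in W}
wy={"scene":np.s_[60:330,480:640],"top":np.s_[300:460,400:480]}
wr={"scene":np.s_[55:140,500:620],"top":np.s_[300:400,460:540]}
sh={}
for n in W:
    y0,b0=mask(im0[n],"y",wy[n]);y1,b1=mask(im1[n],"y",wy[n]);m,b2=mask(im1[n],"r",wr[n]);m0,b3=mask(im0[n],"r",wr[n])
    print(n,b0,b1,b2,b3)
    h0,h1,hr=hull(y0),hull(y1),hull(m0)
    f=lambda p:-iou(pred(n,0,(.034,.006,.006),-.105,.138,p),h0)
    o=min((minimize(f,s,method="Nelder-Mead",options=dict(initial_simplex=[np.add(s,d) for d in((0,0),(1,0),(0,1))])) for s in((0,0),(1.5,.5),(-1,1))),key=lambda o:o.fun)
    sh[n]=o.x;print("shift",o.x.round(2),"iou",-o.fun)
    g=np.arange(.3,.75,.005)
    a=[iou(pred(n,t,(.034,.006,.006),-.105,.138,o.x),y1) for t in g];print("pointer now",g[np.argmax(a)].round(3),max(a))
    for dims in((.028,.016,.006),(.016,.028,.006),(.028,.006,.016),(.006,.016,.028),(.016,.006,.028)):
      for s in(np.zeros(2),o.x):
        b=[(iou(pred(n,t,dims,y,.138,s),hr),t,y) for t in g for y in(-.115,-.118,-.121)];print("index",dims,np.round(max(b),3))
E
```

```text
scene [[542, 236, 63, 52, 724]] [[528, 144, 58, 40, 757]] [[555, 74, 33, 42, 1013]] [[555, 74, 33, 42, 1007]]
shift [ 0.   -0.75] iou 0.6761904761904762
pointer now 0.44 0.3546511627906977
index (0.028, 0.016, 0.006) [ 0.718  0.585 -0.121]
index (0.028, 0.016, 0.006) [ 0.732  0.575 -0.121]
index (0.016, 0.028, 0.006) [ 0.683  0.58  -0.121]
index (0.016, 0.028, 0.006) [ 0.696  0.57  -0.121]
index (0.028, 0.006, 0.016) [ 0.615  0.6   -0.121]
index (0.028, 0.006, 0.016) [ 0.636  0.585 -0.121]
index (0.006, 0.016, 0.028) [ 0.374  0.54  -0.121]
index (0.006, 0.016, 0.028) [ 0.392  0.535 -0.121]
index (0.016, 0.006, 0.028) [ 0.363  0.555 -0.121]
index (0.016, 0.006, 0.028) [ 0.38   0.545 -0.121]
top [[439, 364, 22, 68, 649]] [[425, 334, 47, 63, 962]] [[472, 326, 54, 52, 1624]] [[472, 327, 54, 50, 1580]]
shift [ 0.32 -0.64] iou 0.5865921787709497
pointer now 0.445 0.6730072463768116
index (0.028, 0.016, 0.006) [ 0.701  0.595 -0.121]
index (0.028, 0.016, 0.006) [ 0.701  0.575 -0.121]
index (0.016, 0.028, 0.006) [ 0.593  0.57  -0.121]
index (0.016, 0.028, 0.006) [ 0.594  0.545 -0.121]
index (0.028, 0.006, 0.016) [ 0.383  0.61  -0.121]
index (0.028, 0.006, 0.016) [ 0.38   0.57  -0.121]
index (0.006, 0.016, 0.028) [ 0.74   0.58  -0.121]
index (0.006, 0.016, 0.028) [ 0.742  0.56  -0.121]
index (0.016, 0.006, 0.028) [ 0.395  0.58  -0.121]
index (0.016, 0.006, 0.028) [ 0.394  0.56  -0.121]
```

Emit:
{"op": "send_rows", "data": {
  "commands": "20 -0.1 0 -0.09 0;20 -0.1 0 -0.09 0;20 -0.1 0 -0.09 0;20 -0.1 0 -0.09 0;20 0 0 0 0;20 0 0 0 0"
}}

```text
t: 13.9
tcp_pos: [0.648, -0.1062, 0.163]
tool_rot: [0.096, 0.995, -0.0, -0.004]
force: [-4.3, -4.1, -8.1]
finger_gap: 0.319
gripper_force: 59.5
```

```bash
python3 st.py; cat > look.py <<'E'
from ang import *
import sys
for n,w in W.items():crop(C[n],*w,K,f"pics/now_{n}.png")
crop(S,302,147,26,36,16,"/tmp/a.png");crop(T,306,195,24,36,16,"/tmp/b.png")
cv2.imwrite(f"pics/{sys.argv[1]}.png",np.hstack([cv2.imread("/tmp/a.png"),cv2.imread("/tmp/b.png")]))
wy={"scene":np.s_[60:330,480:640],"top":np.s_[300:460,400:480]}
for n,sh in(("scene",[0,-.75]),("top",[.32,-.64])):
    y1,b=mask(cv2.imread(f"pics/now_{n}.png"),"y",wy[n]);g=np.arange(.3,.75,.005)
    a=[iou(pred(n,t,(.034,.006,.006),-.105,.138,np.array(sh)),y1) for t in g];print(n,b,g[np.argmax(a)].round(3),max(a))
    f=lambda P:proj(C[n],R.from_euler('z',r_[2]).apply(P)+[r_[0],r_[1],0])+sh
    for t in(.5,.55,.6):print("index at",t,f([[.075-q*np.cos(t),yy,.087+q*np.sin(t)] for q in(.124,.152) for yy in(-.107,-.123)]).round(1).tolist())
E
python3 look.py c5
```

```text
t 13.9 tcp [ 0.648  -0.1062  0.163 ] dryer [0.0016 0.0186 0.163 ] toolx deg 168.95 want 168.83 F [-4.3 -4.1 -8.1] gap 27.215620885664343 59.466354846954346
scene [[531, 126, 45, 35, 589]] 0.51 0.29843643779741674
index at 0.5 [[309.1, 167.2], [312.4, 163.8], [317.0, 167.3], [320.3, 163.8]]
index at 0.55 [[308.1, 165.3], [311.5, 161.8], [315.9, 165.0], [319.2, 161.5]]
index at 0.6 [[307.1, 163.4], [310.5, 159.9], [314.6, 162.6], [318.0, 159.1]]
top [[431, 323, 44, 63, 1000]] 0.525 0.6756272401433692
index at 0.5 [[318.0, 205.3], [323.2, 206.3], [316.8, 212.9], [322.1, 214.0]]
index at 0.55 [[318.3, 204.1], [323.6, 205.1], [317.2, 211.5], [322.5, 212.5]]
index at 0.6 [[318.6, 202.8], [323.9, 203.9], [317.6, 210.0], [322.9, 211.0]]
```

View pics/c5.png

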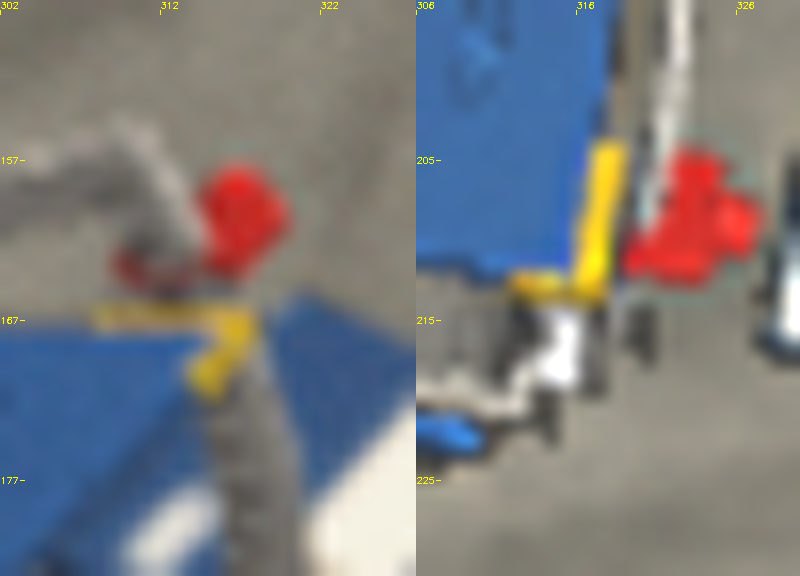

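The pointer still sits below the index in the scene view (pointer line at row ~167, underside of the index at row ~164). I'll raise it further.

Emit:
{"op": "send_rows", "data": {
  "commands": "20 -0.12 0 -0.1 0;20 -0.12 0 -0.1 0;20 0 0 0 0;20 0 0 0 0;20 0 0 0 0"
}}

```text
t: 14.42
tcp_pos: [0.6526, -0.107, 0.1668]
tool_rot: [0.097, 0.995, 0.0, -0.004]
force: [-4.0, -4.1, -8.6]
finger_gap: 0.317
gripper_force: 59.6
```

```bash
python3 st.py; python3 look.py c6 | grep -v index
python3 - <<'E'
# overlay of model boxes on the same crops, for viewing
from ang import *
out=[]
for n,w,sh in(("scene",(300,147,28,34),[0,-.75]),("top",(306,195,24,34),[.32,-.64])):
    k=14;x,y,ww,hh=w;im=cv2.resize(C[n]["pixels"][y:y+hh,x:x+ww,::-1],None,fx=k,fy=k,interpolation=cv2.INTER_CUBIC)
    im2=im.copy()
    for t,dims,yy,col in((.56,(.028,.016,.006),-.115,(0,255,0)),(.56,(.034,.006,.006),-.105,(255,255,255))):
        m=pred(n,t,dims,yy,.138,np.array(sh));cs,_=cv2.findContours(m,0,1)
        c=(((cs[0][:,0]+.5)/K-.5+W[n][:2]-[x,y]+.5)*k-.5).astype(int);cv2.polylines(im2,[c],True,col,1)
    out.append(np.hstack([im,im2]) if n=="scene" else im2)
h=min(o.shape[0] for o in out);o=np.hstack([a[:h] for a in out])
o=cv2.resize(o,None,fx=.7,fy=.7) if o.shape[1]>1140 else o
cv2.imwrite("pics/ov6.png",o[:, :800] if o.shape[1]<=800 else cv2.resize(o,(800,int(o.shape[0]*800/o.shape[1]))))
E
```

```text
t 14.4167 tcp [ 0.6526 -0.107   0.1668] dryer [0.0062 0.0186 0.1668] toolx deg 168.85 want 168.83 F [-4.  -4.1 -8.6] gap 27.079805983343018 59.57702815532684
scene [[518, 113, 53, 35, 681]] 0.555 0.3333333333333333
top [[432, 317, 44, 63, 1010]] 0.555 0.6487676056338029
```

View pics/ov6.png

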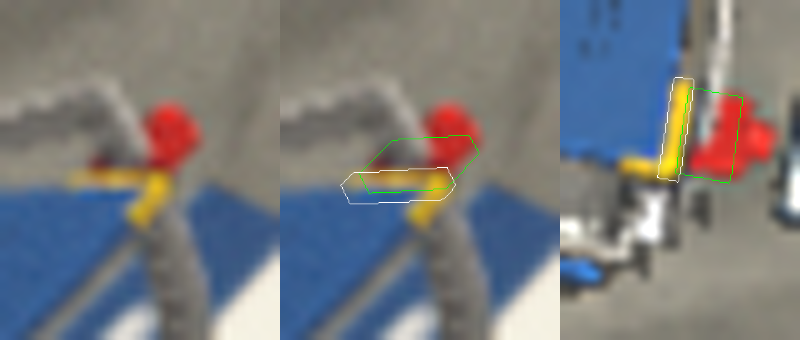

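White box = pointer model at 0.56, green = index model at 0.56. The pointer now fits about 0.56, and a thin strip of the index's near face still shows above it at scene px ~(309,163). I'll check numerically for the last bit.

```bash
python3 - <<'E'
from ang import *
def p(name,im,x,y,w,h,f):
    print(name,"cols",x);
    for j in range(y,y+h):print(j," ".join("%4d"%f(im[j-y,i].astype(int)) for i in range(w)))
red=lambda v:v[2]-max(v[0],v[1])
yel=lambda v:min(v[2],v[1])-v[0]
s1=cv2.resize(cv2.imread("pics/s1.png"),(130,125),interpolation=cv2.INTER_AREA)
now=S["pixels"][...,::-1]
p("red before",s1[11:24,84:100],306,156,16,13,red)
p("red now",now[156:169,306:322],306,156,16,13,red)
p("yel now",now[159:172,304:322],304,159,18,13,yel)
sh=np.array([0,-.75])
for t in(.54,.56,.58,.6):
    o=[]
    for r in(.124,.152):
        for y,z in((-.107,.003),(-.107,-.003),(-.123,.003)):
            o.append([.075-r*np.cos(t)+z*np.sin(t),y,.087+r*np.sin(t)+z*np.cos(t)])
    print(t,(proj(S,R.from_euler('z',r_[2]).apply(o)+[r_[0],r_[1],0])+sh).round(1).tolist())
E
```

```text
red before cols 306
156    5    2    3    5    3    5    3    4    3    3    4    6    4    3    5    4
157    1    1    0    1    3    4    5    5    8   30   60   59   27    6    5    4
158    2    1    1    0    3    3    3    8   28   78  128  122   70   21    2    3
159    5    3    3    2    0    2    3   14   53  100  124  124  107   63   10    3
160    3    3    3    3    2    3    2   11   43  100  114  121  122   87   21    4
161    3    4    4    4    4    3    1    5   32   92  117  121  106   62   17    3
162    4    5    9   17   11    2    3    5   30   82  108  107   72   26    7    4
163    3    5   13   33   30   16   13   19   34   69   81   70   29    5    4    3
164    3    3    8   23   32   23   19   24   21   25   34   27    7    2    4    4
165    3    4    4    8   16   15   10    9    3    3    5    4    1    2  -16  -13
166    2    4    1    2    3    5    4    2    3    2    4    4    0  -22  -49  -50
167    3    4    4    4    2    3    2    1    3    4    6    4  -18  -49  -56  -56
168    4    4    4    4    3    3    2    2    1    3    4    0  -23  -5
[... 2066 characters left out ...]
8  -72  -74
169  -93  -91  -89  -93  -90  -90  -96  -88  -54   25   50    6    6    7  -13  -65  -73  -72
170  -90  -91  -90  -91  -89  -93  -92  -80  -54  -12    4    5    6    7   -3  -53  -74  -73
171  -89  -93  -91  -92  -94  -92  -79  -56  -15    4   -3    3    3    5    2  -28  -74  -73
0.54 [[307.9, 164.8], [308.8, 166.6], [311.2, 161.3], [315.6, 164.5], [316.6, 166.4], [319.0, 161.0]]
0.56 [[307.5, 164.0], [308.4, 165.8], [310.8, 160.5], [315.1, 163.5], [316.1, 165.4], [318.5, 160.0]]
0.58 [[307.0, 163.2], [308.0, 165.1], [310.4, 159.8], [314.6, 162.6], [315.6, 164.5], [318.0, 159.1]]
0.6 [[306.6, 162.5], [307.6, 164.3], [310.0, 159.0], [314.1, 161.6], [315.1, 163.5], [317.5, 158.1]]
```

Emit:
{"op": "send_rows", "data": {
  "commands": "20 -0.08 0 -0.065 0;20 0 0 0 0;20 0 0 0 0;20 0 0 0 0;20 0 0 0 0"
}}

```text
t: 15.13
tcp_pos: [0.6542, -0.1074, 0.1679]
tool_rot: [0.096, 0.995, -0.0, -0.004]
force: [-3.8, -4.0, -10.1]
finger_gap: 0.319
gripper_force: 59.6
```

```bash
python3 st.py; python3 look.py c7 | grep -v index; python3 - <<'E'
from ang import *
def p(name,im,x,y,w,h,f):
    print(name,"cols",x);
    for j in range(y,y+h):print(j," ".join("%4d"%f(im[j,i].astype(int)) for i in range(x,x+w)))
red=lambda v:v[2]-max(v[0],v[1])
yel=lambda v:min(v[2],v[1])-v[0]
now=S["pixels"][...,::-1];tp=T["pixels"][...,::-1]
p("scene red",now,306,160,13,7,red);p("scene yel",now,306,161,13,7,yel)
p("top yel",tp,312,200,9,16,yel);p("top red",tp,317,202,11,13,red)
sh=np.array([.32,-.64])
for t in(.54,.56,.58):
    o=[]
    for r,y in((.121,-.105),(.155,-.105),(.124,-.107),(.124,-.123),(.152,-.107),(.152,-.123)):
        o.append([.075-r*np.cos(t)+.003*np.sin(t),y,.087+r*np.sin(t)+.003*np.cos(t)])
    print(t,(proj(T,R.from_euler('z',r_[2]).apply(o)+[r_[0],r_[1],0])+sh).round(1).tolist())
E
```

```text
t 15.1333 tcp [ 0.6542 -0.1074  0.1679] dryer [0.0078 0.0186 0.1679] toolx deg 169.0 want 168.83 F [ -3.8  -4.  -10.1] gap 27.201780314856492 59.639972448349
scene [[545, 109, 26, 35, 482], [521, 112, 19, 6, 49]] 0.56 0.2654494382022472
top [[432, 315, 45, 63, 979]] 0.565 0.6522911051212938
scene red cols 306
160    1    6    4    3    3    4    5   16   52  133  140  151  154
161    6    7    6    4    2    3    2    5   35  122  151  150  136
162    4    3   10   20   11    2    3    4   35  107  143  134   90
163    4    9   18   43   42   21   19   21   34   79   94   90   34
164    4    6   10   21   29   17    8   16   27   45   49   40    4
165  -16  -14  -14  -12  -15  -26  -47    0   31   38   25    5    2
166  -90  -90  -91  -88  -88  -91  -41   22   39   29   14    4    2
scene yel cols 306
161   10   11   13    6    5    3    8    8    7    6    4    7    7
162   13   14   11    6    5    3    4    7    4    4    3    6    6
163   12   15   26   27   35   35   35   42   60   55   32    9    9
164   21   36   40   44   51   45   32   46   94  118   71   18   14
165  -16  -
[... 1386 characters left out ...]
    0  112  166  163  161  173  179   87
209   42   12   48   82  157  168  167  165  178  183   61
210   37   17  117  162  173  169  168  152  138  149   16
211   27   21  159  154  173  177  175  109   19   19   -2
212   16   -1   37   37   84   96  108   37   -6   -3    2
213    1   -1   -2   -2   -1   -2    2   -3   -1    3    2
214    3    2    1    0    0    1   -1    0    4    4    2
0.54 [[317.9, 202.9], [316.5, 211.9], [318.4, 203.8], [323.7, 204.8], [317.2, 211.2], [322.6, 212.3]]
0.56 [[318.0, 202.4], [316.6, 211.3], [318.5, 203.3], [323.8, 204.3], [317.4, 210.6], [322.8, 211.6]]
0.58 [[318.1, 201.9], [316.8, 210.6], [318.7, 202.7], [323.9, 203.8], [317.6, 210.0], [322.9, 211.0]]
```

Emit:
{"op": "send_rows", "data": {
  "commands": "20 -0.07 0 -0.06 0;20 0 0 0 0;20 0 0 0 0;20 0 0 0 0;20 0 0 0 0;20 0 0 0 0;20 0 0 0 0"
}}

```text
t: 15.92
tcp_pos: [0.6554, -0.1076, 0.1688]
tool_rot: [0.096, 0.995, -0.0, -0.004]
force: [-3.5, -3.3, -9.7]
finger_gap: 0.319
gripper_force: 59.7
```

```bash
python3 st.py; python3 look.py c8 | grep -v index; python3 - <<'E'
from ang import *
now=S["pixels"][...,::-1].astype(int);tp=T["pixels"][...,::-1].astype(int)
y=lambda v:np.minimum(v[...,2],v[...,1])-v[...,0]
d=lambda v:v[...,2]-v[...,:2].max(-1)
print(y(now[161:167,306:318]));print(d(now[161:167,306:318]));print(y(tp[200:206,316:320]));print(y(tp[209:214,316:320]));print(d(tp[203:206,320:325]))
E
```

```text
t 15.9167 tcp [ 0.6554 -0.1076  0.1688] dryer [0.009  0.0186 0.1688] toolx deg 169.0 want 168.83 F [-3.5 -3.3 -9.7] gap 27.27723686003297 59.688783288002014
scene [[516, 108, 25, 8, 137], [543, 108, 25, 35, 466]] 0.58 0.276566757493188
top [[432, 312, 45, 63, 1027]] 0.58 0.6232758620689656
[[  9  13  12   6   4   6   9   7   8   5   6   5]
 [ 11  14  11   4   4   3  10  21  18  13   2   5]
 [ 25  49  57  71  53  51  47  51  76  87  20   6]
 [  9  19  32  32  14  21  21  53 125 123  50  14]
 [-68 -98 -91 -92 -86 -91 -36  69 132  90  36  13]
 [-88 -91 -88 -88 -90 -70  26 117 106  41   8   6]]
[[  4   2   6   7   2   3   0   6  34 120 157 154]
 [  6   3  11  23  12   3   4   8  33  94 136 135]
 [  9  18  28  39  25  15  11  13  29  57  92  94]
 [ -1   9  18  20  10   7   2  10  37  40  44  36]
 [-68 -98 -91 -92 -86 -91 -36  20  42  30  15   2]
 [-88 -91 -88 -88 -90 -70   7  33  34  14   4   6]]
[[-102 -100    5   14]
 [-108 -111   11   10]
 [-104  -17  111   29]
 [ -99   54  168   41]
 [ -95   99  188   36]
 [ -95  106  184   15]]
[[-11 161  69   0]
 [ 71 168  39  -1]
 [111 163  26  -1]
 [ 11  38  -2   2]
 [  0   0   2   7]]
[[ -2   1   4   1  -1]
 [ -4   4  76  69  45]
 [  1  43 152 171 159]]
```

```bash
python3 -c "
from station import sign_off;print(sign_off())"
```

```text
the job is handed in; nothing more can be done
None
```

I pushed the drawer fully home with the lid shut, then lifted the lid by its knob to about 0.58 rad and handed in with the gripper still holding it. The red index measures 0.56–0.58 rad in the camera images, so the pointer is level to within about 0.02 rad. I didn't re-check the gear and bearing once the drawer was closed.

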